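# Move the thread basket to the empty hook stand

### The arm

A 6-joint arm with a two-finger parallel gripper is mounted at the origin on a cart in front of the work surface, level with it; the furniture and walls round the work are solid. World frame = base frame: x ahead of the robot, y to its left, z up, the work surface at z = 0. Lengths are in m, angles in degrees, forces in N, time in s.
With the tool pointing down it reaches from about 0.35 to 0.85 m from the base axis. Payload 8.1 kg.
Tool frame: the origin (TCP) lies on the centre line of the jaws, within the pads' length; the fingertips stand 17 mm ahead of it and the grasp point (between the pads) lies 2 mm behind it; z points along the fingers, y is the line along which they close (so a half turn about z gives the same grasp; the last joint's range is limited). The gripper opens to 85 mm and grips with 20 to 120 N. Pads are 22 mm wide; open, the fingers measure 114 mm over their backs; the gripper's body (76 mm by 85 mm) begins 54 mm behind the grasp point. The pads swing forward as they close: fully open they stand 13 mm farther back than shut.
Start: joints at [-4.893, 7.471, 85.268, -0, 87.261, -4.893], TCP at [0.6, 0, 0.225] pointing down, gripper open.
Joint ranges: [-169.43, 169.43], [-51.17, 129.36], [1.28, 143.12], [-76.62, 256.62], [0, 156.53], [-152.29, 152.29]. Speed limits (degrees/s): [136.94, 136.94, 159.86, 180, 180, 180].

### API

Orientations are given as a 3x3 rotation matrix whose columns are the frame's x, y, z axes.
In Python, from bench import arm gives the robot as it stands. Calls block until the motion is done:
- arm.move_ptp(position, orientation): joint-space move of the TCP to a pose.
- arm.move_straight(position, orientation=None, vel=0.15): straight line of the TCP; orientation=None keeps the orientation; vel is the mean speed in m/s.
- arm.set_joints(angles): joint-space move.
- arm.set_gripper(opening): opening from 0.0 (shut) to 1.0 (fully open); the grip force is fixed at half the most; returns when the fingers have stopped.
- arm.sleep(seconds).
- arm.ik(position, orientation): joint angles nearest the present ones, or None.
- arm.get_image(name): name is "scene" or "side" or "wrist"; returns a dict with "pixels" (400x640x3 uint8, red, green, blue), "range_z" (400x640 float32, m along the optical axis (not along the pixel's ray), 0 where there is no reading), "intrinsics" (3x3 intrinsics, pixels), "extrinsics" (4x4, takes a point from camera to world coordinates); the wrist camera has in their place "tool_from_camera" (4x4, takes a point from camera to tool coordinates, whose origin is the TCP and whose axes are the flange's). Camera axes: x right, y down, z forward; pixel columns grow to the right and rows downward; lengths in m; the calibration is good to about 2 mm. A picture is of the moment at which its call begins: read the wrist's pose just before it.
A pose or a line that the arm cannot do raises arm.MotionError and nothing moves.
- arm.close_job(): hands the job in; it is judged then, once.
Trained networks look in the newest picture that a camera, given by its name, has taken for a name from the list of things; names that differ only in an ending like _2 or _b are one class to them, and where a whole thing is asked for, a point or a joint stands for the part that bears it (a point fixed in the world has none). Each returns a list of dicts, best first, with "conf" (0 to 1); they miss things now and then, are a little off and sometimes report something else, mostly with a low value. They report only what shows in the picture. A call takes as long as a camera call.
- arm.find_in(camera, label): "bbox" ([left, top, right, bottom] in pixels, round what is visible of it).
Readings, each from a call of its own:
- arm.read_time_s(): time.
- arm.read_qpos(): joint angles.
- arm.read_qd(): joint speeds.
- arm.read_joint_efforts(): joint torques, N m.
- arm.read_tcp_pos(): TCP position.
- arm.read_eef_rot(): TCP orientation.
- arm.read_wrist_force(): force on the tool from outside, world axes, zero at the start.
- arm.read_torque(): the same for the moment, N m.
- arm.read_gripper_width(): opening from 0.0 (shut) to 1.0 (fully open).
- arm.read_gripper_force(): force on a finger pad.
Only numpy, scipy, OpenCV 4.12 (cv2) and the standard library are available. Lean on these libraries where they do the work, as an engineer would, in place of code of your own. Each camera call takes 0.05 s, during which the arm holds its last target. There are 200 camera calls.

### The job

Take the small metal basket with the spool of thread off its hook stand and hang it by its bar on both hooks of the empty stand. Carry it level, never setting it down on the desk or on a stand's foot, so that the spool stays in it. Leave the shallow tray with the wax cake hanging where it is.

Things in the scene. Friction and masses are not known exactly. Their poses are not given: they have to be found in the camera images.
- basket: Open metal basket with a spool in it, hung by its bar on the hooks of a stand like free_stand, axes parallel to that stand's. Pan 110 (x) x 100 (y) x 36 mm high. Rigid bail of 8 mm round bar: uprights at y = +-55 mm, level bar along y, axis 125 mm above the origin. Origin: centre of the underside, 30 mm above the desk (z = 0) when hung. 0.2 to 0.3 kg.
- basket_tab (a point): Middle of the top of the basket's upright wooden grip tab, 180 mm above the basket's origin. The tab is 12 mm thick (x), 34 mm wide (y), 55 mm high, on the middle of the bar. Pinch it from above across the 12 mm; down to 35 mm below its top, fingers clear the hooks. Unhook: raise 25 to 60 mm (more, and the spool strikes the hooks from below), then draw off along -x by 60 mm or more.
- free_stand: Empty fixed hook stand. Origin: on the desk below the hook seats. Foot 160 x 130 x 10 mm, post at x = 85 mm, 165 mm high. Two hooks of 8 mm bar at y = +-32 mm reach to -x, each with a V seat at x = 0 and an upturned tip at x = -26 mm, 172 mm high. Hang by the reverse of unhooking, axes parallel; let down within 15 mm of the seat the bar slides home, its axis 155 mm above the desk.
- thread_spool: Wooden spool of white thread, 33 mm diameter, 40 mm tall, standing loose near the middle of the basket's floor. Origin: centre of its underside.
- tray: Shallow metal tray (110 x 100 x 14 mm) with a cake of wax in it, with bail and grip tab like the basket's, hung on a third such stand; tab top 210 mm above the desk. Origin: centre of its underside. To be left alone.

How it is judged (in metres and radians):
On the way:
1. the basket is lifted off the hooks it hung on, level, in the fingers (height (world z) of basket above 0.05 m and angle between basket's own z axis and vertical below 0.3 rad and contact force between the fingers and basket above 0.5 N), for 0.2 s.
At the end, for the whole second after the job is handed in: Basket hangs at rest in both hooks of the empty stand: origin within 20 mm (x), 18 mm (y), 7 mm (height) of its hung place, bar within 9 degrees of the stand's y axis, tilt under 10 degrees, borne by the stand; spool in the basket; tray within 25 mm of where it hung (x of basket in the frame of free_stand between -0.02 and 0.02 m and y of basket in the frame of free_stand between -0.018 and 0.018 m and z of basket in the frame of free_stand between 0.023 and 0.038 m and angle between the y axis of basket and the y axis of free_stand, either way round below 0.16 rad and angle between basket's own z axis and vertical below 0.175 rad and contact force between basket and free_stand above 1 N and linear speed of basket below 0.03 m/s and distance between thread_spool and basket below 0.065 m and distance of tray from where it was at the start of the episode below 0.025 m); the robot touches nothing.
It fails at once if the basket is tilted more than 20 degrees (angle between basket's own z axis and vertical above 0.35 rad).
It fails at once if the basket is set down on or dropped to the desk or a stand's foot (underside below 18 mm) (height (world z) of basket below 0.018 m).
It fails at once if the spool falls out of the basket (distance between thread_spool and basket above 0.08 m).
It fails at once if the tray is shifted by more than 30 mm (distance of tray from where it was at the start of the episode above 0.03 m).
It also fails if it takes over 42 s, if anything falls off the work surface, if the arm or the gripper's body presses on something with over 40 N, if the wrist force passes 120 N, or if a joint passes its speed limit or range.

## Working session

There is one attempt and no reset: what is moved stays moved. The work goes in short steps, each a Python script; the robot and the scene stay as the last script left them, time stands still between calls to the robot, and variables do not carry over. Pictures are saved under pics/ and viewed, at most 10 in all, crops included, and the job is handed in when it is done.

```bash
mkdir -p pics; ls; python3 - <<'E'
from bench import arm
import cv2,numpy as np
ims=[]
for c in ("scene","side"):
    d=arm.get_image(c); np.savez(f"{c}.npz",**{k:d[k] for k in ("pixels","range_z","intrinsics","extrinsics")})
    cv2.imwrite(f"pics/{c}.png",d["pixels"][...,::-1])
    for l in ("basket","basket_tab","free_stand","thread_spool","tray"):
        print(c,l,[(np.round(r["bbox"]).tolist(),round(r["conf"],2)) for r in arm.find_in(c,l)[:3]])
    print(d["extrinsics"].round(3).tolist())
E
```

```text
pics
scene basket [([336.0, 199.0, 377.0, 252.0], 0.74)]
scene basket_tab []
scene free_stand [([392.0, 220.0, 443.0, 291.0], 0.64)]
scene thread_spool [([229.0, 170.0, 265.0, 197.0], 0.58)]
scene tray [([229.0, 168.0, 262.0, 199.0], 0.78)]
[[0.605, -0.586, 0.539, -0.341], [-0.796, -0.449, 0.406, -0.601], [0.004, -0.675, -0.738, 1.33], [0.0, 0.0, 0.0, 1.0]]
side basket [([300.0, 209.0, 349.0, 277.0], 0.8)]
side basket_tab [([301.0, 214.0, 346.0, 277.0], 0.58)]
side free_stand [([318.0, 281.0, 390.0, 367.0], 0.72)]
side thread_spool [([318.0, 247.0, 330.0, 265.0], 0.69)]
side tray [([271.0, 129.0, 308.0, 182.0], 0.59)]
[[0.989, -0.087, 0.121, 0.407], [-0.149, -0.592, 0.792, -0.844], [0.003, -0.801, -0.598, 0.817], [0.0, 0.0, 0.0, 1.0]]
```

View pics/scene.png

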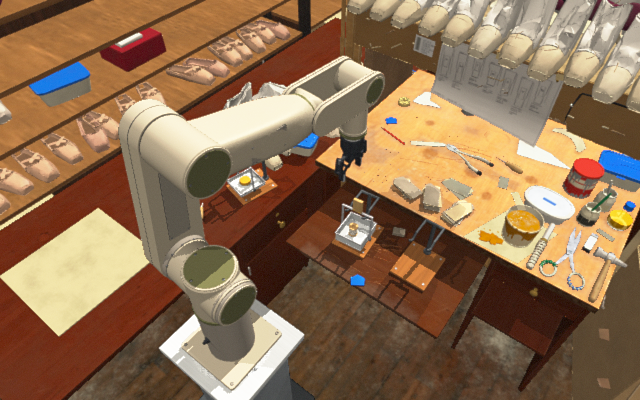

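View pics/side.png

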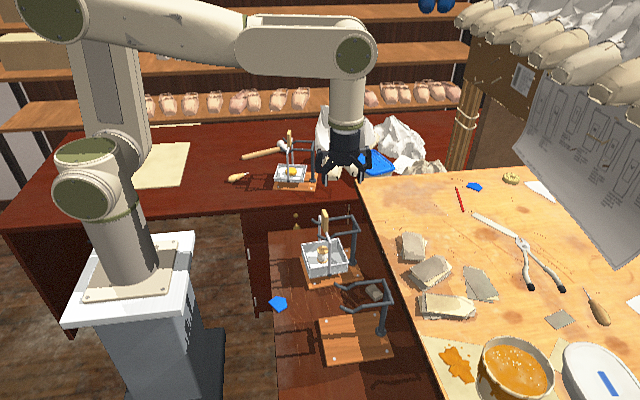

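The scene view shows the basket at about (355,230), the free stand at (418,262) and the tray at (247,183). The side view shows the basket at (325,250), the free stand at (355,315) with its hooks at (345,292)–(385,280), and the tray at (290,165).

```bash
cat > h.py <<'E'
import numpy as np
def cloud(d,box,E=None):
    l,t,r,b=[int(v) for v in box]
    K=d["intrinsics"];E=d["extrinsics"] if E is None else E
    v,u=np.mgrid[t:b,l:r]; z=d["range_z"][t:b,l:r]; m=z>0
    z=z[m];u=u[m];v=v[m]
    p=np.stack([(u-K[0,2])/K[0,0]*z,(v-K[1,2])/K[1,1]*z,z],-1)
    return p@E[:3,:3].T+E[:3,3], d["pixels"][t:b,l:r][m], np.stack([u,v],-1)
E
python3 - <<'E'
import numpy as np,cv2
from h import cloud
for c,bs in (("scene",[[325,185,385,262],[385,210,450,295]]),("side",[[290,200,365,290],[310,270,400,370]])):
    d=dict(np.load(c+".npz"))
    for b in bs:
        p,_,_=cloud(d,b)
        print(c,b,np.histogram(p[:,2],np.arange(-.8,.3,.1))[0])
        for lo,hi in ((.004,.016),(.14,.225)):
            q=p[(p[:,2]>lo)&(p[:,2]<hi)]
            if len(q)>5: print(lo,len(q),q.min(0).round(3),q.max(0).round(3),[np.round(x,3) for x in cv2.minAreaRect(q[:,:2].astype(np.float32))])
        q=p[p[:,2]>.12]; print(q[::max(1,len(q)//25)].round(3).tolist())
d=dict(np.load("side.npz"))
for b in ((262,262,295,280),(400,230,430,250),(250,195,340,210)):print(np.median(cloud(d,b)[0],0))
E
```

```text
scene [325, 185, 385, 262] [   0    0    0    0    0    0  120 1556 2312  575]
0.004 497 [ 0.415 -0.195  0.004] [0.746 0.106 0.016] [array([ 0.609, -0.035]), array([0.357, 0.212]), np.float64(36.953)]
0.14 369 [ 0.509 -0.136  0.14 ] [ 0.63  -0.021  0.212] [array([ 0.571, -0.076]), array([0.12 , 0.115]), np.float64(4.455)]
[[0.621, -0.034, 0.16], [0.622, -0.054, 0.162], [0.604, -0.045, 0.162], [0.623, -0.085, 0.167], [0.586, -0.041, 0.159], [0.541, -0.069, 0.211], [0.618, -0.067, 0.139], [0.62, -0.07, 0.134], [0.542, -0.092, 0.212], [0.54, -0.086, 0.205], [0.538, -0.076, 0.195], [0.534, -0.064, 0.185], [0.536, -0.031, 0.156], [0.585, -0.107, 0.164], [0.535, -0.079, 0.185], [0.538, -0.054, 0.16], [0.534, -0.045, 0.153], [0.57, -0.109, 0.164], [0.535, -0.08, 0.171], [0.531, -0.067, 0.161], [0.538, -0.071, 0.152], [0.544, -0.094, 0.157], [0.542, -0.104, 0.156], [0.517, -0.112, 0.17], [0.544, -0.134, 0.156], [0.541, -0.135, 0.127]]
scene [385, 210, 450, 295] [   0    0    0    0    0    0    0 1871 2913  718]
0.004 1634 [ 0.417 -0.447  0.004] [ 0.751 -0.1    0.016] [array([ 0.627, -0.283]
[... 2088 characters left out ...]
 0.163], [0.593, -0.278, 0.166], [0.642, -0.283, 0.163], [0.612, -0.277, 0.159], [0.577, -0.277, 0.161], [0.538, -0.279, 0.166], [0.545, -0.276, 0.159], [0.552, -0.277, 0.156], [0.554, -0.279, 0.154], [0.64, -0.3, 0.16], [0.652, -0.306, 0.158], [0.639, -0.308, 0.149], [0.643, -0.325, 0.163], [0.647, -0.333, 0.165], [0.638, -0.305, 0.122], [0.632, -0.341, 0.163], [0.623, -0.342, 0.164], [0.599, -0.342, 0.164], [0.535, -0.34, 0.17], [0.619, -0.342, 0.157], [0.601, -0.343, 0.159], [0.536, -0.344, 0.166], [0.55, -0.342, 0.157], [0.561, -0.341, 0.151], [0.562, -0.345, 0.148]]
[ 4.12162138e-01 -5.09737959e-02  3.46580711e-04]
[ 0.78220848 -0.11511435  0.12395801]
[0.49338907 0.25936128 0.00455401]
```

```bash
cat >> h.py <<'E'
def R(yaw,flip=1):  # tool down, tool y along +-(frame x) at yaw (deg)
    a=np.radians(yaw); y=flip*np.array([np.cos(a),np.sin(a),0]); z=np.array([0,0,-1.])
    return np.stack([np.cross(y,z),y,z],1)
E
python3 - <<'E'
from bench import arm
from h import *
import cv2
print(arm.read_eef_rot())
for f in (1,-1):
    for p,y in (((.54,-.077,.4),4.5),((.54,-.077,.195),4.5),((.43,-.09,.24),4.5),((.45,-.309,.24),.5),((.557,-.309,.24),.5)):
        q=arm.ik(p,R(y,f)); print(f,p,None if q is None else np.round(q,1))
E
```

```text
[[-4.03826087e-05  9.99999999e-01 -7.90570784e-06]
 [ 9.99999999e-01  4.03826320e-05  2.94797066e-06]
 [ 2.94828991e-06 -7.90558879e-06 -1.00000000e+00]]
1 (0.54, -0.077, 0.4) [-13.5  -1.1  76.1  -0.  105.1 -18. ]
1 (0.54, -0.077, 0.195) [-13.5  -0.1  96.2  -0.   83.8 -18. ]
1 (0.43, -0.09, 0.24) [-18.5 -18.6 108.1  -0.   90.5 -23. ]
1 (0.45, -0.309, 0.24) [-39.9  -1.3  92.7  -0.   88.5 -40.4]
1 (0.557, -0.309, 0.24) [-33.6  12.8  77.7  -0.   89.5 -34.1]
-1 (0.54, -0.077, 0.4) None
-1 (0.54, -0.077, 0.195) None
-1 (0.43, -0.09, 0.24) None
-1 (0.45, -0.309, 0.24) [-39.9  -1.3  92.7  -0.   88.5 139.6]
-1 (0.557, -0.309, 0.24) [-33.6  12.8  77.7  -0.   89.5 145.9]
```

Current orientation family works (flip=+1). Look with the wrist camera over the stand, then over the basket.

```bash
python3 - <<'E'
from bench import arm
from h import *
import cv2
ims=[]
for n,p,yaw in (("stand",(.56,-.309,.40),.5),("bask",(.545,-.077,.40),4.5)):
    arm.move_ptp(p,R(yaw)); arm.sleep(.2)
    T=np.eye(4);T[:3,:3]=arm.read_eef_rot();T[:3,3]=arm.read_tcp_pos()
    d=arm.get_image("wrist"); E=T@d["tool_from_camera"]
    np.savez(n+".npz",pixels=d["pixels"],range_z=d["range_z"],intrinsics=d["intrinsics"],extrinsics=E)
    print(n,E.round(3).tolist(),[(l,[(np.round(r["bbox"]).tolist(),round(r["conf"],2)) for r in arm.find_in("wrist",l)[:2]]) for l in ("free_stand","basket","basket_tab")])
    ims.append(d["pixels"])
    P,_,_=cloud(d,(0,0,640,400),E)
    z=P[:,2]; q=P[(z>.14)&(z<.225)]
    print(len(q),[np.round(x,4) for x in cv2.minAreaRect(q[:,:2].astype(np.float32))])
cv2.imwrite("pics/w.png",cv2.resize(np.vstack(ims),(480,600))[...,::-1])
print(arm.read_time_s())
E
```

```text
stand [[1.0, 0.01, 0.001, 0.559], [0.01, -0.958, -0.286, -0.235], [-0.002, 0.286, -0.958, 0.548], [0.0, 0.0, 0.0, 1.0]] [('free_stand', [([286.0, 115.0, 393.0, 195.0], 0.77)]), ('basket', [([269.0, 0.0, 353.0, 41.0], 0.77)]), ('basket_tab', [([273.0, 2.0, 355.0, 41.0], 0.61)])]
5711 [array([ 0.7874, -0.4506]), array([0.2031, 0.8073]), np.float64(50.1726)]
bask [[0.997, 0.073, 0.02, 0.539], [0.076, -0.955, -0.286, -0.006], [-0.001, 0.287, -0.958, 0.549], [0.0, 0.0, 0.0, 1.0]] [('free_stand', [([289.0, 236.0, 379.0, 341.0], 0.9)]), ('basket', [([280.0, 115.0, 358.0, 207.0], 0.96)]), ('basket_tab', [([282.0, 112.0, 358.0, 205.0], 0.69)])]
3233 [array([ 0.5777, -0.1817]), array([0.1218, 0.3338]), np.float64(3.9951)]
3.6667
```

View pics/w.png

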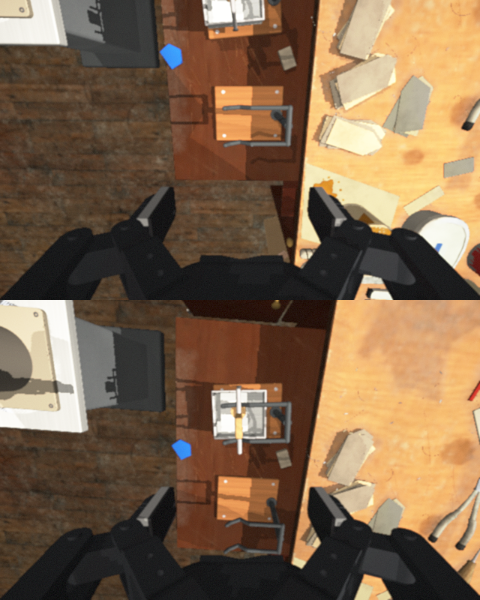

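The upper half (over the stand) shows the stand's hooks at about (222–290, 105–145). The lower half shows the basket's bar and tab at about (239,415) with its stand's hooks either side. Next I fit both poses from the cloud.

```bash
python3 - <<'E'
import numpy as np,cv2
from h import cloud
def sel(P,x,y,z): return P[(P[:,0]>x[0])&(P[:,0]<x[1])&(P[:,1]>y[0])&(P[:,1]<y[1])&(P[:,2]>z[0])&(P[:,2]<z[1])]
for n in ("stand","bask","scene","side"):
    d=dict(np.load(n+".npz")); P,C,_=cloud(d,(0,0,640,400))
    if n!="bask" or 1:
        q=sel(P,(.50,.67),(-.37,-.25),(.14,.18))
        if len(q)>40:
            L=[]
            for s in (1,-1):
                h=q[(s*(q[:,1]+.309)>.02)&(q[:,0]<.62)]
                k=np.polyfit(h[:,0],h[:,1],1); L.append((round(np.degrees(np.arctan(k[0])),2),round(np.polyval(k,.557),4)))
            b=q[q[:,0]<.615]; bins=[(round(x,3),round(np.percentile(b[abs(b[:,0]-x)<.005,2],80),4)) for x in np.arange(.53,.6,.008) if (abs(b[:,0]-x)<.005).sum()>2]
            c=q[(q[:,0]>.62)&(abs(q[:,1]+.309)<.025)]
            print(n,"STAND hooks(y=slope,y)",L,"xmin",np.percentile(q[:,0],1).round(4),"xmax",np.percentile(q[:,0],99).round(4),bins)
    q=sel(P,(.50,.60),(-.13,-.03),(.175,.225))
    if len(q)>10:
        print(n,"TAB",len(q),[np.round(x,4) for x in cv2.minAreaRect(q[:,:2].astype(np.float32))],q.mean(0).round(4),"top",np.percentile(q[:,2],95).round(4), "top mean",q[q[:,2]>.204].mean(0).round(4))
    for y0 in(0,):
        q=sel(P,(.525,.56),(-.14,-.01),(.145,.165)); q=q[abs(q[:,1]+.077)>.038]
        if len(q)>10:
            k=np.polyfit(q[:,1],q[:,0],1); print(n,"BAR yaw",np.degrees(np.arctan(-k[0])).round(2),"x at -.077",np.polyval(k,-.077).round(4),"y",q[:,1].min(),q[:,1].max(),"z",np.percentile(q[:,2],90))
    q=sel(P,(.44,.70),(-.40,-.22),(.006,.016))
    q=q[q[:,1]<-.23]
    print(n,"foot",len(q),[np.round(x,4) for x in cv2.minAreaRect(q[:,:2].astype(np.float32))], np.percentile(q[:,:2],[1,99],axis=0).round(3).tolist())
E
```

```text
stand STAND hooks(y=slope,y) [(np.float64(0.37), np.float64(-0.2783)), (np.float64(0.32), np.float64(-0.3417))] xmin 0.5292 xmax 0.6458 [(np.float64(0.53), np.float64(0.1707)), (np.float64(0.538), np.float64(0.1665)), (np.float64(0.546), np.float64(0.1584)), (np.float64(0.554), np.float64(0.1532)), (np.float64(0.562), np.float64(0.1554)), (np.float64(0.57), np.float64(0.1613)), (np.float64(0.578), np.float64(0.1631)), (np.float64(0.586), np.float64(0.1633)), (np.float64(0.594), np.float64(0.1631))]
stand BAR yaw 5.11 x at -.077 0.5398 y -0.1350012489435605 -0.11719979159003019 z 0.15912046466534707
stand foot 5746 [array([ 0.5763, -0.3101]), array([0.16  , 0.1273]), np.float64(0.5675)] [[0.498, -0.373], [0.654, -0.247]]
bask STAND hooks(y=slope,y) [(np.float64(0.47), np.float64(-0.2767)), (np.float64(0.37), np.float64(-0.3404))] xmin 0.5291 xmax 0.6455 [(np.float64(0.53), np.float64(0.1705)), (np.float64(0.538), np.float64(0.1655)), (np.float64(0.546), np.float64(0.1582)), (np.float64(0.554), np.float64(0.1523)), (np.float64(0.562), np.float64(0.1549)), (np.float64(0.57), np.float64(
[... 1586 characters left out ...]
4(0.538), np.float64(0.1683)), (np.float64(0.546), np.float64(0.1614)), (np.float64(0.554), np.float64(0.1553)), (np.float64(0.562), np.float64(0.1536)), (np.float64(0.57), np.float64(0.1581)), (np.float64(0.578), np.float64(0.1628)), (np.float64(0.586), np.float64(0.1636)), (np.float64(0.594), np.float64(0.1638))]
side TAB 109 [array([ 0.5426, -0.0764]), array([0.0126, 0.034 ]), np.float64(7.0116)] [ 0.5411 -0.0806  0.1979] top 0.2117 top mean [ 0.5421 -0.0769  0.2097]
side BAR yaw 6.23 x at -.077 0.5418 y -0.13311235449930092 -0.019099851891169473 z 0.16015116344458585
side foot 3045 [array([ 0.5932, -0.3077]), array([0.188 , 0.1333]), np.float64(0.4702)] [[0.501, -0.373], [0.656, -0.246]]
```

```bash
python3 - <<'E'
from bench import arm
from h import *
import cv2
yaw=4.9; o=R(yaw); ax=o[:,1]
t=np.array([.539,-.076,.195])
arm.move_ptp(t+[0,0,.06],o); arm.move_straight(t,vel=.06)
print("pre",arm.read_wrist_force()); arm.set_gripper(0.0)
print("grip",arm.read_gripper_width(),arm.read_gripper_force(),arm.read_wrist_force())
arm.move_straight(t+[0,0,.04],vel=.05); arm.sleep(.3)
print(arm.read_gripper_width(),arm.read_gripper_force(),np.round(arm.read_wrist_force(),2),arm.read_tcp_pos(),arm.read_time_s())
d=arm.get_image("side"); cv2.imwrite("pics/lift.png",cv2.resize(d["pixels"][170:380,220:420],None,fx=3,fy=2.8)[...,::-1])
E
```

```text
pre [ 0.2560201  -0.23427241 -0.26529234]
grip 0.11703264701199885 59.07224357128143 [0.23734707 0.91847891 1.15342615]
0.11436166881892883 58.722057938575745 [ 0.73  0.19 -1.25] [ 0.53888855 -0.0759742   0.2347166 ] 7.375
```

View pics/lift.png

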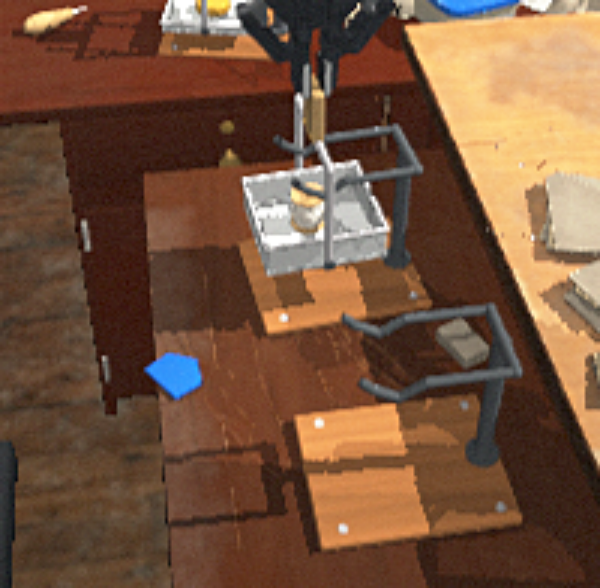

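The crop shows the basket lifted level off its hooks: tab in the fingers at about (315,115), spool at (308,205) standing in it. Next I draw it off and carry it across.

```bash
python3 - <<'E'
from bench import arm
from h import *
import cv2
ax=R(4.9)[:,1]; p=np.array(arm.read_tcp_pos())
a=p-.105*ax; arm.move_straight(a,R(4.9),vel=.07)
s=R(.6)[:,1]; seat=np.array([.557,-.310,p[2]])
b=seat-.11*s; arm.move_straight(b,R(.6),vel=.08); arm.sleep(.4)
print(arm.read_gripper_width(),arm.read_gripper_force(),np.round(arm.read_wrist_force(),2),arm.read_tcp_pos(),arm.read_time_s())
d=arm.get_image("side")
cv2.imwrite("pics/carry.png",cv2.resize(d["pixels"][170:380,220:420],None,fx=3,fy=2.8)[...,::-1])
P,_,_=cloud(d,(0,0,640,400))
q=P[(abs(P[:,0]-.447)<.03)&(abs(P[:,1]+.31)<.08)&(P[:,2]>.17)&(P[:,2]<.25)]
w=q[abs(q[:,1]+.31)>.03]; w=w[(w[:,2]>.185)&(w[:,2]<.205)]
k=np.polyfit(w[:,1],w[:,0],1); print(len(w),"bar yaw",np.degrees(np.arctan(-k[0])),"x",np.polyval(k,-.31),w[:,1].min(),w[:,1].max(),np.percentile(w[:,2],90))
E
```

```text
0.11867962323235216 58.72093677520752 [-0.11  0.23 -1.9 ] [ 0.44700732 -0.31114814  0.23481832] 12.4583
59 bar yaw 0.4471090244957726 x 0.44975907441080604 -0.3682470988522365 -0.34021245999024563 0.1991461122226697
```

View pics/carry.png

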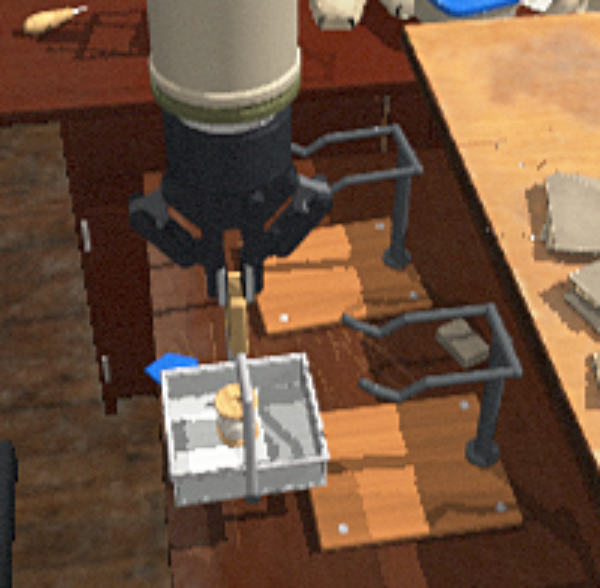

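The basket is level in the fingers at about (245,430), spool upright, bar in line with the free stand's hooks at (350–400, 320–390). Next I hang it.

```bash
python3 - <<'E'
from bench import arm
from h import *
import cv2
o=R(.6); z=arm.read_tcp_pos()[2]
arm.move_straight([.557,-.310,z],o,vel=.07); arm.sleep(.2)
arm.move_straight([.557,-.310,.205],vel=.04); print(np.round(arm.read_wrist_force(),2))
arm.move_straight([.557,-.310,.196],vel=.02); print(np.round(arm.read_wrist_force(),2),arm.read_tcp_pos(),arm.read_time_s())
d=arm.get_image("side")
cv2.imwrite("pics/hang.png",cv2.resize(d["pixels"][170:380,220:420],None,fx=3,fy=2.8)[...,::-1])
E
```

```text
[-0.49  0.11 -1.6 ]
[ 0.5  -0.17 -1.65] [ 0.55690982 -0.30997603  0.19588441] 15.925
```

View pics/hang.png

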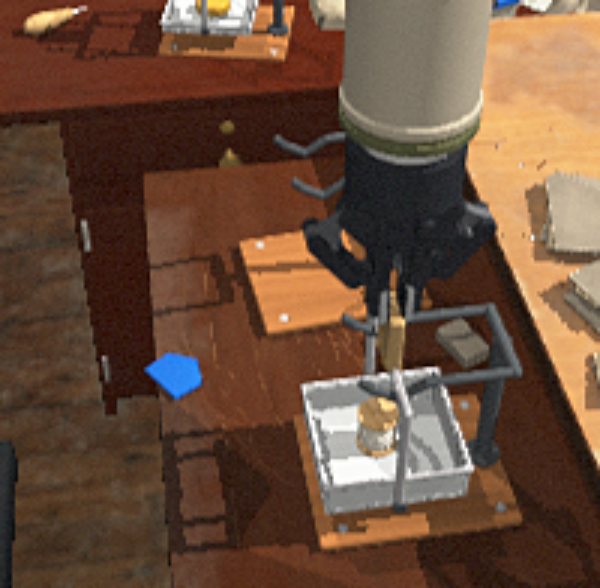

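The bar lies over both hook seats, at about (370,320) and (400,378), with the spool upright. Next I lower until the stand bears it, then release.

```bash
python3 - <<'E'
from bench import arm
from h import *
import cv2
for z in (.1945,.193):
    arm.move_straight([.557,-.310,z],vel=.01); arm.sleep(.15); f=arm.read_wrist_force(); print(z,np.round(f,2))
    if f[2]>1: break
arm.set_gripper(0.5); print(arm.read_gripper_width(),np.round(arm.read_wrist_force(),2))
p=arm.read_tcp_pos(); arm.move_straight([p[0],p[1],.30],vel=.06); arm.sleep(.5)
d=arm.get_image("side"); cv2.imwrite("pics/done.png",cv2.resize(d["pixels"][170:380,220:420],None,fx=3,fy=2.8)[...,::-1])
P,_,_=cloud(d,(0,0,640,400))
q=P[(abs(P[:,0]-.557)<.02)&(abs(P[:,1]+.31)<.03)&(P[:,2]>.2)&(P[:,2]<.22)]; print("tab",q.mean(0).round(4),np.percentile(q[:,2],95),arm.read_time_s())
E
```

```text
0.1945 [-1.32  0.35  4.76]
0.5000418811140848 [-0.56  0.58 -0.94]
tab [ 0.5578 -0.3119  0.2084] 0.21201649841377143 19.3
```

View pics/done.png

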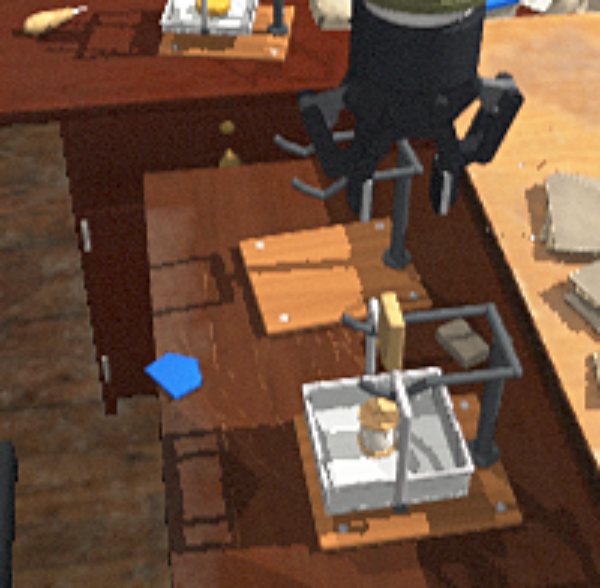

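The basket hangs level on both hooks, tab at (390,330) and spool upright at (378,425). The gripper is clear and the tray hasn't moved. Handing in.

```bash
python3 -c "
from bench import arm
print(arm.close_job())"
```

```text
the job is handed in; nothing more can be done
None
```

The basket hangs level by its bar on both hooks of the empty stand with the spool upright in it, the tray was left alone, and the job was handed in at about 19 s of the 42 s allowed; no verdict was returned.

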